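# Build the bedside book stack with the alarm clock on top

### The job

Tidy the bedside dresser: stack the three pocket books flat on the dark wooden board one after another, the largest first, then the middle one, then the smallest, each centred on what is under it and with its long side along the board's long side, and finally stand the alarm clock upright in the middle of the top book. Set each thing down gently rather than dropping it, let go of everything, and leave the mug, the candle and the ring dish where they are.

Things in the scene. Friction and masses are not known exactly. Their poses are not given: they have to be found in the camera images.
- board: flat dark-wood board lying on the dresser top (z = 0), fixed, no rim: 130 long (its x axis) by 95 wide (its y axis) by 12 mm thick; origin at the centre of its underside, so its top is 12 mm above the origin
- book_large: the largest of three loose pocket books, all alike in blue cloth covers with white pages and told apart by size: lies flat, 100 long (its x axis) by 66 wide (its y axis) by 28 mm thick (z, up), a solid block about 150 g; origin at the centre of its underside. Pinch it from above across its 66 mm width
- book_medium: the middle-sized of three loose pocket books, all alike in blue cloth covers with white pages and told apart by size: lies flat, 86 long (its x axis) by 58 wide (its y axis) by 24 mm thick (z, up), a solid block about 100 g; origin at the centre of its underside. Pinch it from above across its 58 mm width
- book_small: the smallest of three loose pocket books, all alike in blue cloth covers with white pages and told apart by size: lies flat, 72 long (its x axis) by 50 wide (its y axis) by 20 mm thick (z, up), a solid block about 60 g; origin at the centre of its underside. Pinch it from above across its 50 mm width
- clock: small white block-shaped alarm clock, standing loose: 46 wide (its y axis) by 34 deep (its x axis; the round dial is on its -x face) by 50 mm tall (plus a 2.5 mm button plate on top), about 110 g; origin at the centre of its underside, z up. Pinch it from above across its 46 mm width
- mug: terracotta mug, a bystander: 76 mm across, 85 mm tall, with a handle on its own +y side; origin at the centre of its underside
- candle: white candle jar, a bystander: 72 mm across, 75 mm tall, with a thin wick 9 mm above that; origin at the centre of its underside
- dish: blue ceramic ring dish, a bystander: 90 mm across, 22 mm tall; origin at the centre of its underside
Mind the look-alikes: they are no part of the job. Several things have the shape of the clock; the one meant has the colours described above.

How it is judged:
By the outcome, as a careful person would: the job done as asked, in the order asked, and still so for the second after the job is handed in, with the robot touching nothing.
It also fails if it takes over 112 s, if anything falls off the work surface, if the arm or the gripper's body presses on something with over 40 N, if the wrist force passes 120 N, or if a joint passes its speed limit or range.

### The arm

A 7-joint arm with a two-finger parallel gripper is mounted at the origin on the work surface. World frame = base frame: x ahead of the robot, y to its left, z up, the work surface at z = 0. Lengths are in m, angles in rad, forces in N, time in s.
With the tool pointing down it reaches from about 0.425 to 0.8 m from the base axis. Payload 8.3 kg.
Tool frame: the origin (TCP) lies at the very end of the fingers, on their centre line; the grasp point (between the pads) lies 19 mm behind it; y points along the fingers, z is the direction in which the jaws open and shut, and the axes are right-handed (so a half turn about y gives the same grasp; the last joint's range is limited). The gripper opens to 85 mm and grips with 20 to 120 N. Pads are 22 mm wide; open, the fingers measure 114 mm over their backs; the gripper's body (76 mm by 85 mm) begins 54 mm behind the grasp point. The pads swing forward as they close: fully open they stand 13 mm farther back than shut.
Start: joints at [-1.293, 0.383, 0.016, 1.37, -0.006, 1.388, -0.046], TCP at [0.209, 0.589, 0.192] pointing down, gripper open.
Joint ranges: [-2.95, 2.95], [-0.25, 2.06], [-1.52, 1.56], [0.18, 2.33], [-1.44, 4.58], [0.02, 2.06], [-3.01, 3.01]. Speed limits (rad/s): [2.39, 2.39, 3.01, 3.01, 3.14, 3.14, 3.14].

### API

Orientations are given as a unit quaternion [x, y, z, w].
In Python, from bench import manip, get_image, camera_info, order gives the robot as it stands.
- The arm moves only by the tool apply_moves, never from a script. Its argument "motion" is a list of rows, each an object of numbers: "gripper": the finger opening in cm, from 0 to 8.54; "tx", "ty", "tz": the shift along the world's x, y, z in cm; "turn": the turn about the world's z in rad. In form: [{"gripper": .., "tx": .., "ty": .., "tz": .., "turn": ..}, ...]. A call has 1 to 20 rows; each row shifts and turns the commanded pose from where the row before left it; what a row does not reach is not made up. A row lasts 1/8 s, in which the tool goes at most 62.5 mm and 10.7 degrees, less where a joint would pass 70% of its speed; a pose out of reach is approached as far as the arm can. A call is refused whole if a number of a shift passes 6.25 or a number of a turn 0.188, either way. A call with a gripper value outside its range is refused whole. The fingers move at their own pace and stop on an object; "grip_force" is the grip in N (left out, the last holds). Time passes only in rows, so rows that do not move let the fingers close. It gives the time, the measured TCP pose, the force and the opening at its end, in the units of the state.
- manip.get_obs(): the state, without advancing time (a new reading comes with each control period).
- get_image(name): name is "scene" or "side" or "wrist"; returns the picture (400x640x3 uint8, red, green, blue); there is no depth.
- camera_info(name): a dict with "camera_matrix" (3x3 intrinsics, pixels), "rvec" (rotation vector, rad) and "tvec" (3), from world to camera coordinates, as OpenCV has them. Camera axes: x right, y down, z forward; pixel columns grow to the right and rows downward; lengths in m; the calibration is good to about 2 mm. A picture is of the moment at which its call begins: read the wrist's pose just before it. camera_info takes no time and is no camera call; for the wrist camera it gives the pose at the moment of the call.
- order.job_done(): hands the job in, once; it reports no verdict.
The state is a dict: "clock": time; "q": joint angles; "qd": joint speeds; "effort": joint torques, N m; "position": TCP position; "tcp_rot": TCP orientation; "force": force on the tool from outside, world axes, zero at the start; "torque": the same for the moment, N m; "gripper_width": finger opening in m.
Only numpy, scipy, OpenCV 4.12 (cv2) and the standard library are available. Lean on these libraries where they do the work, as an engineer would, in place of code of your own. Each camera call takes 0.05 s, during which the arm holds its last target. There are 200 camera calls.

## Working session

There is one attempt and no reset: what is moved stays moved. The work goes in short steps, Python scripts to look and compute and a tool call to move; the robot and the scene stay as the last step left them, time stands still between calls to the robot, and variables do not carry over. Pictures are saved under pics/ and viewed, about 12 in all and at most 16, crops included, and the job is handed in when it is done.

Besides the shell and the picture viewer there is one more tool, called after ">>>" as name(argument=value, ...) on one line, values as JSON. apply_moves: Moves the arm, as the interface text tells. Its arguments: {"type":"object","properties":{"motion":{"type":"array"},"grip_force":{"type":"number"}},"required":["motion"]}

```bash
mkdir -p pics; cat > h.py <<'E'
import numpy as np, cv2
from bench import manip,get_image,camera_info,order
def snap(n,f):
    ci=camera_info(n); im=get_image(n); cv2.imwrite(f'pics/{f}.png',im[:,:,::-1]); np.save(f'pics/{f}.npy',np.array([ci],dtype=object),allow_pickle=True); return im,ci
def ray(ci,px,z):
    K=np.array(ci["camera_matrix"],float);R=cv2.Rodrigues(np.array(ci["rvec"],float))[0];t=np.array(ci["tvec"],float).ravel()
    p=np.asarray(px,float).reshape(-1,2); d=np.c_[p,np.ones(len(p))]@np.linalg.inv(K).T@R; c=-R.T@t
    return c+d*((z-c[2])/d[:,2])[:,None]
E
python3 - <<'E'
from h import *
for n in("scene","side","wrist"): 
    im,ci=snap(n,n+"0"); R=cv2.Rodrigues(np.array(ci["rvec"],float))[0]; print(n,-R.T@np.array(ci["tvec"],float).ravel(),R[2])
print({k:np.round(v,3) for k,v in manip.get_obs().items()})
E
```

```text
scene [ 1.06692518 -0.46022874  0.72828202] [-0.48632096  0.48327092 -0.72797057]
side [ 0.34224816 -0.73982231  0.67606155] [ 0.24933755  0.7418133  -0.62253017]
wrist [0.14008382 0.61281758 0.3725741 ] [ 0.26995984 -0.09802281 -0.9578691 ]
{'clock': np.float64(0.15), 'q': array([-1.293,  0.384,  0.016,  1.371, -0.006,  1.388, -0.046]), 'qd': array([ 0.   , -0.   ,  0.001, -0.003,  0.   ,  0.001, -0.001]), 'effort': array([ 2.0000e-03, -6.2816e+01,  8.4600e-01, -3.7217e+01,  1.7000e-02,
        1.1000e-02, -0.0000e+00]), 'position': array([0.209, 0.589, 0.191]), 'tcp_rot': array([ 0.697, -0.12 ,  0.12 , -0.696]), 'force': array([0.18 , 0.092, 0.337]), 'torque': array([-0.046, -0.002,  0.009]), 'gripper_width': np.float64(0.086)}
```

View pics/scene0.png

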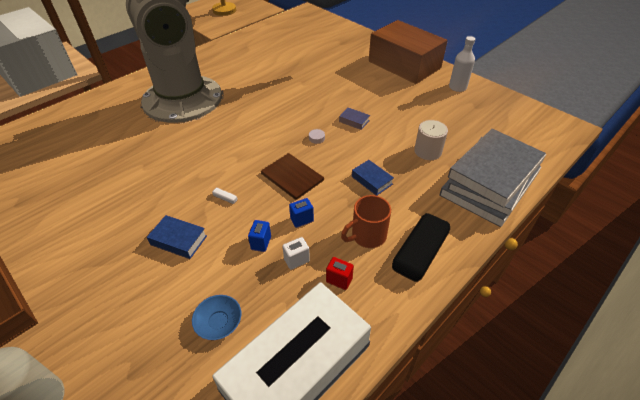

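View pics/side0.png

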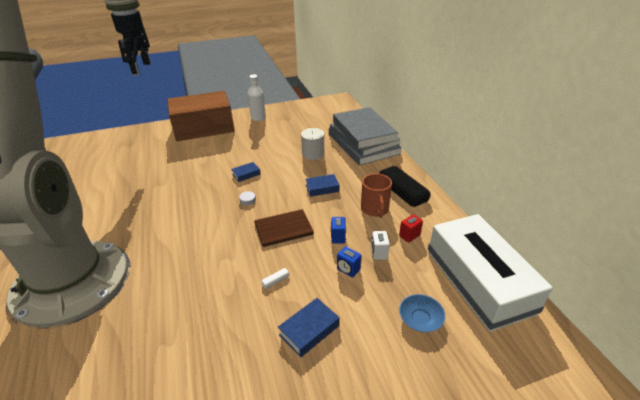

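Scene view: board (292,176), large book (177,237), medium (373,177), small (354,118), white clock (296,253), mug (371,220), candle (431,140), dish (217,317). Blue and red clocks are decoys. The side view agrees.

```bash
cat >> h.py <<'E'
def hsv(im): return cv2.cvtColor(im,cv2.COLOR_RGB2HSV)
def blob(mask,seed):
    n,l,s,c=cv2.connectedComponentsWithStats(mask.astype(np.uint8)); 
    ids=[i for i in range(1,n) if s[i,4]>60]; i=min(ids,key=lambda i:np.hypot(*(c[i]-seed)))
    m=(l==i).astype(np.uint8); return max(cv2.findContours(m,0,cv2.CHAIN_APPROX_NONE)[0],key=cv2.contourArea)[:,0,:]
def rect(ci,cnt,z):
    P=ray(ci,cnt,z)[:,:2].astype(np.float32); (c,wh,a)=cv2.minAreaRect(P*1000); w,h=wh
    if w<h: w,h=h,w; a+=90
    return np.round(np.array(c),1),round(w,1),round(h,1),round((a+90)%180-90,1)
E
python3 - <<'E'
from h import *
S={'large':[(177,237),(309,326),.028],'medium':[(373,177),(323,185),.024],'small':[(354,118),(246,172),.02],'board':[(292,176),(284,228),.012],'clock':[(296,253),(380,245),.05],'mug':[(371,220),(376,195),.085],'candle':[(431,140),(313,145),.075],'dish':[(217,317),(422,315),.022]}
for k,n in enumerate(('scene','side')):
    im=cv2.imread(f'pics/{n}0.png')[:,:,::-1].copy(); ci=np.load(f'pics/{n}0.npy',allow_pickle=True)[0]; H=hsv(im)
    h,s,v=[H[:,:,i].astype(int) for i in range(3)]
    blue=(h>100)&(h<135)&(s>60); dark=(v<95)&(h<25)&(s>80)
    for o,(a,b,z) in S.items():
        px=(a,b)[k]
        if o[0] in'lms' and o!='mug' : print(n,o,rect(ci,blob(blue,px),z), rect(ci,blob(blue,px),0))
        elif o=='board': print(n,o,rect(ci,blob(dark,px),z))
        else: print(n,o,np.round(ray(ci,px,z/2)*1000)[0,:2])
        if o!='board' or 1: print('   hsv',H[px[1],px[0]])
a=cv2.imread('pics/scene0.png');c=cv2.resize(a[100:270,140:407],None,fx=3,fy=3,interpolation=cv2.INTER_CUBIC);cv2.imwrite('pics/c0.png',c[:, :800])
q=manip.get_obs()['tcp_rot'];from scipy.spatial.transform import Rotation as R;print(R.from_quat(q).as_matrix().round(3))
E
```

```text
scene large (array([ 466.2, -295.4]), 114.6, 76.1, 23.5) (array([ 442.2, -288.8]), 119.2, 79.2, 23.5)
   hsv [111 151 105]
scene medium (array([636.5, 130.9]), 97.1, 71.6, -4.6) (array([621.9, 151. ]), 100.5, 74.1, -4.6)
   hsv [111 146 103]
scene small (array([440.1, 285.2]), 66.2, 44.0, 13.4) (array([422.4, 306.2]), 68.0, 45.3, 13.4)
   hsv [126  61 104]
scene board (array([487.6,   5.4]), 133.2, 98.7, 0.6)
   hsv [ 11 184  79]
scene clock [ 673. -148.]
   hsv [ 13  33 192]
scene mug [732.  14.]
   hsv [  9 198  89]
scene candle [665. 328.]
   hsv [ 13  80 105]
scene dish [ 668. -340.]
   hsv [106 139 132]
side large (array([ 453.5, -303. ]), 104.8, 75.0, 23.6) (array([ 458.3, -284.1]), 109.4, 78.3, 23.6)
   hsv [110 136 120]
side medium (array([623.6, 122.7]), 86.5, 81.4, -4.5) (array([633.9, 154.4]), 89.7, 84.4, -4.5)
   hsv [110 144 122]
side small (array([435.9, 268.6]), 74.5, 67.5, 12.7) (array([438.8, 299.3]), 76.7, 69.6, 12.7)
   hsv [110 140 122]
side board (array([478.9,  -0.5]), 126.9, 98.8, 0.5)
   hsv [ 11 158  89]
side clock [ 672. -151.]
   hsv [ 23  14 161]
side mug [732.   5.]
   hsv [  8 165  99]
side candle [659. 315.]
   hsv [ 17  39 118]
side dish [ 673. -344.]
   hsv [106 125 159]
[[ 0.943 -0.001  0.334]
 [-0.334 -0.001  0.943]
 [-0.    -1.    -0.002]]
```

View pics/c0.png

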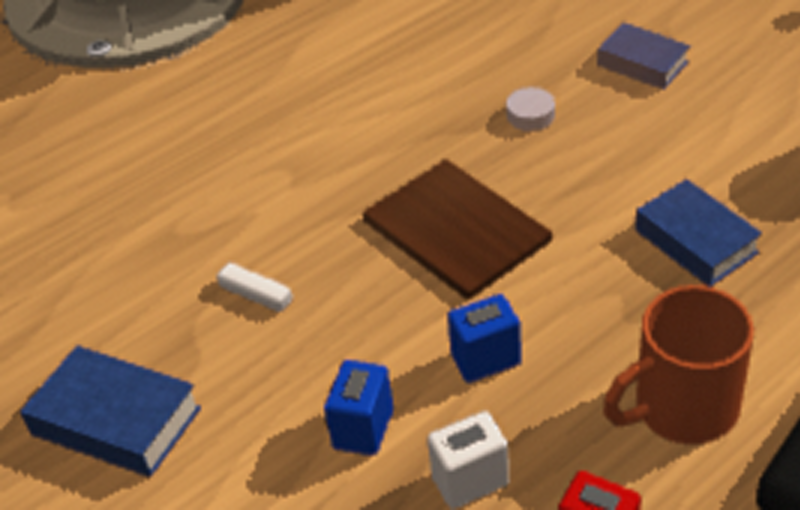

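View pics/wrist0.png

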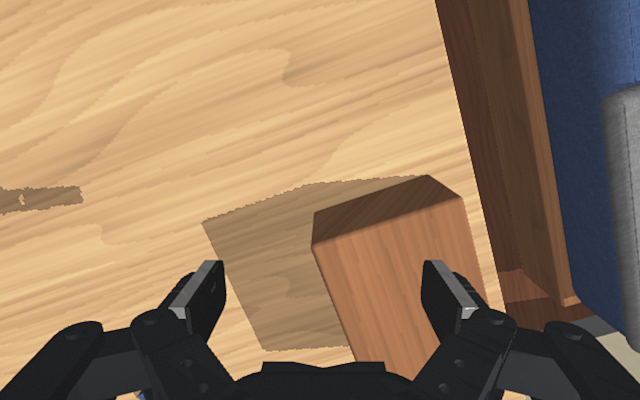

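Crop and wrist views: the book tops are clean, and the small book (640,55 in the crop) is shaded. Below the gripper stands the wooden box. First I'll move via the candle side and stop with the wrist camera over the board.

>>> apply_moves(motion=[{"gripper":8.5,"tz":3},{"tz":3},{"tx":4.6,"ty":-3.4},{"tx":4.6,"ty":-3.4},{"tx":4.6,"ty":-3.4},{"tx":4.6,"ty":-3.4},{"tx":4.6,"ty":-3.4},{"tx":1.44,"ty":-5.2,"turn":0.07},{"tx":1.44,"ty":-5.2,"turn":0.07},{"tx":1.44,"ty":-5.2,"turn":0.07},{"tx":1.44,"ty":-5.2,"turn":0.07},{"tx":1.44,"ty":-5.2,"turn":0.07},{"tx":1.44,"ty":-5.2},{"tx":1.44,"ty":-5.2},{"tx":1.44,"ty":-5.2},{},{}])

```text
validation failed for argument at $.mo...
```

```bash
cat >> h.py <<'E'
def st():
    from scipy.spatial.transform import Rotation as Ro
    o=manip.get_obs(); j=Ro.from_quat(o['tcp_rot']).as_matrix()[:,2]
    print('t',round(o['clock'],2),'tcp mm',np.round(o['position']*1000,1),'jaw deg',round(np.degrees(np.arctan2(j[1],j[0])),2),'F',np.round(o['force'],1),'w',round(o['gripper_width']*1000,1))
E
python3 - <<'E'
from h import *
st(); im,ci=snap('wrist','w1'); H=hsv(im).astype(int); print(np.array(ci['camera_matrix']).round(1))
h,s,v=H[:,:,0],H[:,:,1],H[:,:,2]
m=(v<110)&(h<25)&(s>80)
from math import *
R=cv2.Rodrigues(np.array(ci["rvec"],float))[0];t=np.array(ci["tvec"],float).ravel();p=np.array(ci["camera_matrix"])@(R@np.array([.483,.002,.012])+t);p=p[:2]/p[2];print(p)
c=blob(m,p);print(rect(ci,c,.012)); cv2.imwrite('pics/w1.png',cv2.polylines(im[:,:,::-1].copy(),[c.reshape(-1,1,2)],True,(0,255,0)))
E
```

```text
t 0.15 tcp mm [208.7 588.6 191.5] jaw deg 70.48 F [0.2 0.1 0.3] w 85.6
[[333.2   0.  323.1]
 [  0.  333.2 203.1]
 [  0.    0.    1. ]]
[ 14.9578536  471.68070334]
(array([267.4, 631.9]), 178.9, 46.1, -86.5)
```

View pics/w1.png

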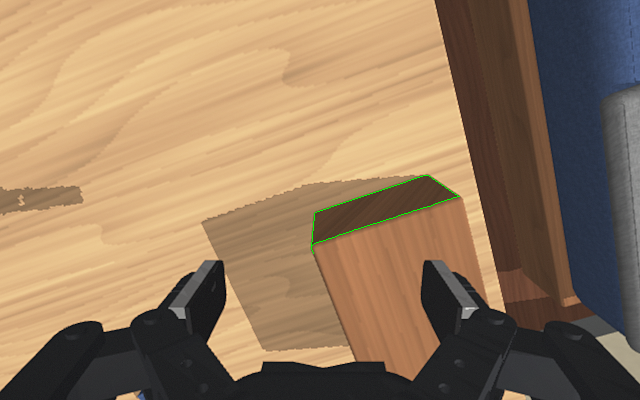

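The call was refused, probably because rows need every key; the picture is the start view again. Retrying with full rows.

>>> apply_moves(motion=[{"gripper":8.5,"tx":0,"ty":0,"tz":3,"turn":0},{"gripper":8.5,"tx":0,"ty":0,"tz":3,"turn":0},{"gripper":8.5,"tx":4.6,"ty":-3.4,"tz":0,"turn":0},{"gripper":8.5,"tx":4.6,"ty":-3.4,"tz":0,"turn":0},{"gripper":8.5,"tx":4.6,"ty":-3.4,"tz":0,"turn":0},{"gripper":8.5,"tx":4.6,"ty":-3.4,"tz":0,"turn":0},{"gripper":8.5,"tx":4.6,"ty":-3.4,"tz":0,"turn":0},{"gripper":8.5,"tx":1.44,"ty":-5.2,"tz":0,"turn":0.07},{"gripper":8.5,"tx":1.44,"ty":-5.2,"tz":0,"turn":0.07},{"gripper":8.5,"tx":1.44,"ty":-5.2,"tz":0,"turn":0.07},{"gripper":8.5,"tx":1.44,"ty":-5.2,"tz":0,"turn":0.07},{"gripper":8.5,"tx":1.44,"ty":-5.2,"tz":0,"turn":0.07},{"gripper":8.5,"tx":1.44,"ty":-5.2,"tz":0,"turn":0},{"gripper":8.5,"tx":1.44,"ty":-5.2,"tz":0,"turn":0},{"gripper":8.5,"tx":1.44,"ty":-5.2,"tz":0,"turn":0},{"gripper":8.5,"tx":0,"ty":0,"tz":0,"turn":0},{"gripper":8.5,"tx":0,"ty":0,"tz":0,"turn":0}])

```text
clock: 2.33
position: [0.5539, 0.0036, 0.252]
tcp_rot: [-0.707, -0.003, 0.003, 0.707]
force: [-0.1, 0.5, 0.1]
gripper_width: 0.085
```

```bash
cat >> h.py <<'E'
def look(tag,kind,xy,z):
    st(); im,ci=snap('wrist',tag); H=hsv(im).astype(int); h,s,v=H[:,:,0],H[:,:,1],H[:,:,2]
    m={'board':(v<115)&(h<20)&(s>110),'book':(h>100)&(h<135)&(s>50)}[kind]
    R=cv2.Rodrigues(np.array(ci["rvec"],float))[0];t=np.array(ci["tvec"],float).ravel();p=np.array(ci["camera_matrix"])@(R@np.array([*xy,z])+t);p=p[:2]/p[2]
    print('cam',-R.T@t,'exp px',p); c=blob(m,p);print(rect(ci,c,z),'px',c.min(0),c.max(0)); cv2.imwrite(f'pics/{tag}c.png',cv2.polylines(im[:,:,::-1].copy(),[c.reshape(-1,1,2)],True,(0,255,0)))
E
python3 -c "
from h import *
look('w2','board',(.483,.002),.012)"
```

```text
t 2.33 tcp mm [553.9   3.6 252. ] jaw deg 90.53 F [-0.1  0.5  0.1] w 85.0
cam [0.48108315 0.00239863 0.43327723] exp px [322.75934987 105.12770839]
(array([483.9,   7.5]), 126.8, 93.0, 0.5) px [288  49] [367 158]
```

View pics/w2c.png

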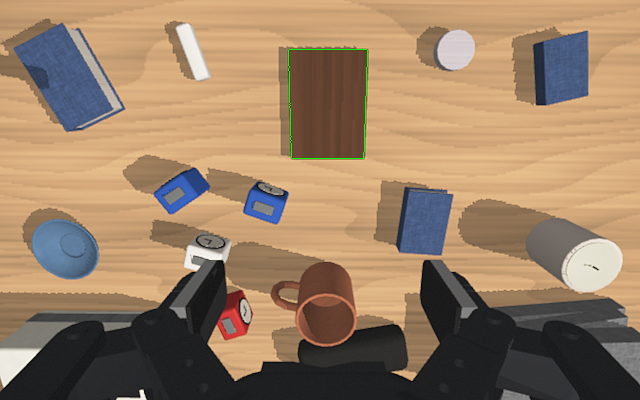

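Wrist view: board at (328,104) outlined cleanly. The large book is at (70,78), medium (425,220), small (561,68), white clock (208,252). Next, look at the large book.

>>> apply_moves(motion=[{"gripper":8.5,"tx":-0.48,"ty":-4.58,"tz":-2.2,"turn":0.067},{"gripper":8.5,"tx":-0.48,"ty":-4.58,"tz":-2.2,"turn":0.067},{"gripper":8.5,"tx":-0.48,"ty":-4.58,"tz":-2.2,"turn":0.067},{"gripper":8.5,"tx":-0.48,"ty":-4.58,"tz":-2.2,"turn":0.067},{"gripper":8.5,"tx":-0.48,"ty":-4.58,"tz":-2.2,"turn":0.067},{"gripper":8.5,"tx":-0.48,"ty":-4.58,"tz":-2.2,"turn":0.067},{"gripper":8.5,"tx":0,"ty":0,"tz":0,"turn":0},{"gripper":8.5,"tx":0,"ty":0,"tz":0,"turn":0}])

```text
clock: 3.38
position: [0.5261, -0.2697, 0.1202]
tcp_rot: [-0.692, -0.145, 0.145, 0.692]
force: [-0.1, 1.2, -0.4]
gripper_width: 0.0854
```

```bash
python3 -c "
from h import *
look('w3','book',(.458,-.300),.028)"
```

```text
t 3.38 tcp mm [ 526.1 -269.7  120.2] jaw deg 113.68 F [-0.1  1.2 -0.4] w 85.4
cam [ 0.45937241 -0.29974984  0.30133896] exp px [323.33268745 101.37189173]
(array([ 457.1, -294.9]), 98.3, 65.0, 23.7) px [287  34] [373 165]
```

View pics/w3c.png

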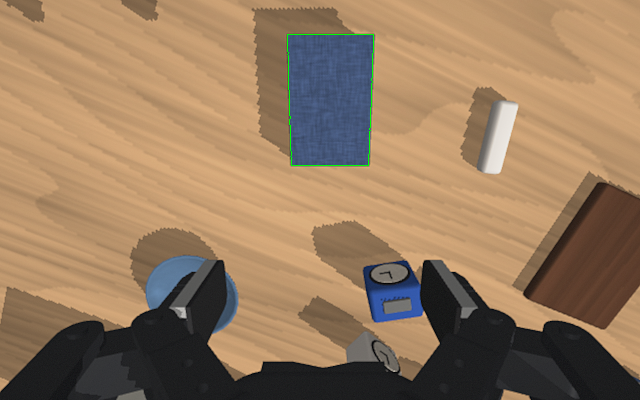

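Large book at (330,100), clean rectangle of the right size (98×65 for 100×66), at (457,-295), yaw 23.7°. Next, the grasp.

>>> apply_moves(motion=[{"gripper":8.5,"tx":-3.45,"ty":-1.26,"tz":0,"turn":0},{"gripper":8.5,"tx":-3.45,"ty":-1.26,"tz":0,"turn":0},{"gripper":8.5,"tx":0,"ty":0,"tz":-3.5,"turn":0},{"gripper":8.5,"tx":0,"ty":0,"tz":-3.5,"turn":0},{"gripper":8.5,"tx":0,"ty":0,"tz":-3,"turn":0},{"gripper":8.5,"tx":0,"ty":0,"tz":-1.2,"turn":0},{"gripper":8.5,"tx":0,"ty":0,"tz":-0.6,"turn":0},{"gripper":8.5,"tx":0,"ty":0,"tz":0,"turn":0},{"gripper":5.8,"tx":0,"ty":0,"tz":0,"turn":0},{"gripper":5.8,"tx":0,"ty":0,"tz":0,"turn":0},{"gripper":5.8,"tx":0,"ty":0,"tz":0,"turn":0},{"gripper":5.8,"tx":0,"ty":0,"tz":0,"turn":0}], grip_force=30)

```text
clock: 4.92
position: [0.4563, -0.297, 0.0024]
tcp_rot: [0.692, 0.144, -0.144, -0.692]
force: [-0.5, 0.2, 0.8]
gripper_width: 0.0578
```

Width 57.8 mm, but the book is 66 wide, so something is off. Looking.

```bash
python3 -c "
from h import *
st(); a,_=snap('side','s4'); b,_=snap('wrist','w4'); c,_=snap('scene','c4')
f=lambda x,k:cv2.resize(x,(400,300)) if 0 else cv2.resize(x,k)
A=cv2.resize(a[230:380,220:420],(400,300)); B=cv2.resize(b,(400,250)); C=cv2.resize(c[180:300,110:270],(400,300))
cv2.imwrite('pics/m4.png',np.vstack([np.hstack([A,C]),np.hstack([B,B*0])])[:,:,::-1])"
```

```text
t 4.92 tcp mm [ 456.3 -297.     2.4] jaw deg 113.56 F [-0.5  0.2  0.8] w 57.8
```

View pics/m4.png

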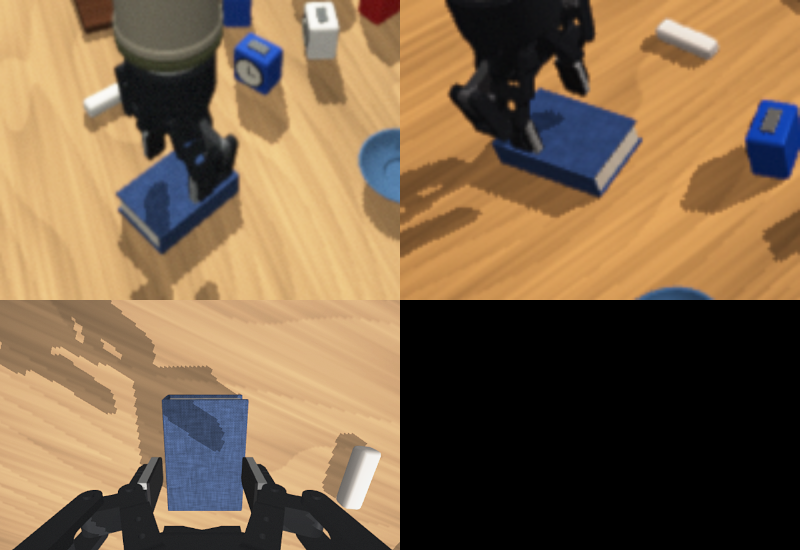

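The fingers straddle the book near its top edges; a bit more closing shows whether it is held.

>>> apply_moves(motion=[{"gripper":5.2,"tx":0,"ty":0,"tz":0,"turn":0},{"gripper":5.2,"tx":0,"ty":0,"tz":0,"turn":0}])

```text
clock: 5.32
position: [0.4562, -0.2969, 0.0022]
tcp_rot: [0.692, 0.144, -0.144, -0.692]
force: [0.5, 0.3, 1.0]
gripper_width: 0.0522
```

```bash
python3 -c "
from h import *
st(); b,_=snap('wrist','w5'); a,_=snap('scene','c5'); cv2.imwrite('pics/m5.png',np.vstack([b[180:400,120:520],cv2.resize(a[180:270,140:240],(400,360))])[:,:,::-1])"
```

```text
t 5.33 tcp mm [ 456.2 -296.9    2.2] jaw deg 113.56 F [0.5 0.3 1. ] w 52.2
```

View pics/m5.png

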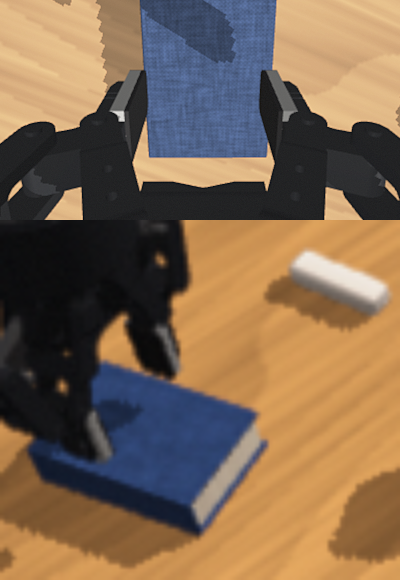

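The fingertips clearly float above the book, although the TCP reads z=2 mm. I'll work out the true tip height from the pixels.

```bash
python3 -c "
from h import *
ci=camera_info('scene');K=np.array(ci['camera_matrix'])
pr=lambda p:cv2.projectPoints(np.array([p],float),np.array(ci['rvec'],float),np.array(ci['tvec'],float),K,None)[0].ravel().round(1)
for z in (.0,.01,.02,.03,.04,.05): print(z,'near',pr((.466,-.321,z)),'far',pr((.446,-.273,z)))
for px in((166,240),(183,218.7)): print(px,[ray(ci,px,z)[0,:2].round(3) for z in(0,.02,.03,.04)])
ci=camera_info('wrist');K=np.array(ci['camera_matrix'])
for z in (.0,.01,.02,.03,.04,.05): print(z,'near',pr((.466,-.321,z)),'far',pr((.446,-.273,z)))
print(rect(camera_info('wrist'),np.array([[282,179],[399,179]]),.03))
"
```

```text
0.0 near [169.6 250.5] far [184.2 232.4]
0.01 near [168.3 247.6] far [183.  229.6]
0.02 near [167.  244.8] far [181.9 226.7]
0.03 near [165.7 241.9] far [180.8 223.7]
0.04 near [164.3 238.9] far [179.6 220.7]
0.05 near [163.  235.9] far [178.4 217.7]
(166, 240) [array([ 0.436, -0.312]), array([ 0.454, -0.316]), array([ 0.462, -0.318]), array([ 0.471, -0.32 ])]
(183, 218.7) [array([ 0.41 , -0.253]), array([ 0.428, -0.259]), array([ 0.437, -0.262]), array([ 0.446, -0.265])]
0.0 near [280.1 231.5] far [368.2 232.9]
0.01 near [277.9 238.1] far [370.5 239.5]
0.02 near [275.4 245.4] far [373.  246.9]
0.03 near [272.7 253.5] far [375.9 255.1]
0.04 near [269.6 262.6] far [379.  264.2]
0.05 near [266.2 272.8] far [382.6 274.6]
(array([ 417.4, -305.5]), 55.1, 0.0, -66.4)
```

```bash
python3 -c "
from h import *
im=cv2.imread('pics/w4.png')[:,:,::-1].copy();ci=np.load('pics/w4.npy',allow_pickle=True)[0];H=hsv(im).astype(int);h,s,v=H[:,:,0],H[:,:,1],H[:,:,2]
c=blob((h>100)&(h<135)&(s>50)&(v>60),(330,240))
R=cv2.Rodrigues(np.array(ci['rvec'],float))[0];print(-R.T@np.array(ci['tvec'],float).ravel())
for z in(.0,.028,.05): print(z,rect(ci,c,z))
c=c[c[:,1]<255]
row=lambda r:(c[c[:,1]==r][:,0].min(),c[c[:,1]==r][:,0].max())
for r in(190,205,220,240): a,b=row(r); q=ray(ci,[(a-.5,r),(b+.5,r)],.028); print(r,a,b,np.linalg.norm(q[0]-q[1]))
"
```

```text
[ 0.38942825 -0.32664061  0.18355608]
0.0 (array([ 466.9, -290.1]), 119.9, 76.6, 23.6)
0.028 (array([ 455.1, -295.7]), 101.6, 64.9, 23.6)
0.05 (array([ 445.8, -300. ]), 87.3, 55.7, 23.6)
190 261 394 0.06454242313255186
205 262 394 0.06492556189426793
220 263 393 0.06482447348922504
240 264 391 0.06451742176246893
```

The camera geometry is sound (book 101.6×64.9 at (455,-296)), so the finger ends really are about 33 mm behind the reported TCP. Open, go 28 mm lower and close.

>>> apply_moves(motion=[{"gripper":8.5,"tx":0,"ty":0.1,"tz":0,"turn":0},{"gripper":8.5,"tx":0,"ty":0,"tz":0,"turn":0},{"gripper":8.5,"tx":0,"ty":0,"tz":0,"turn":0},{"gripper":8.5,"tx":0,"ty":0,"tz":0,"turn":0},{"gripper":8.5,"tx":0,"ty":0,"tz":-1,"turn":0},{"gripper":8.5,"tx":0,"ty":0,"tz":-1,"turn":0},{"gripper":8.5,"tx":0,"ty":0,"tz":0,"turn":0}])

```text
clock: 6.3
position: [0.4552, -0.2954, -0.0191]
tcp_rot: [-0.692, -0.144, 0.145, 0.693]
force: [-0.7, 0.9, -0.3]
gripper_width: 0.0849
```

>>> apply_moves(motion=[{"gripper":8.5,"tx":0,"ty":0,"tz":-0.4,"turn":0},{"gripper":8.5,"tx":0,"ty":0,"tz":-0.4,"turn":0},{"gripper":5.8,"tx":0,"ty":0,"tz":0,"turn":0},{"gripper":5.8,"tx":0,"ty":0,"tz":0,"turn":0},{"gripper":5.8,"tx":0,"ty":0,"tz":0,"turn":0},{"gripper":5.8,"tx":0,"ty":0,"tz":0,"turn":0}])

```text
clock: 7.05
position: [0.4563, -0.296, -0.0256]
tcp_rot: [0.692, 0.144, -0.144, -0.692]
force: [-0.2, -1.6, 0.4]
gripper_width: 0.065
```

```bash
python3 -c "
from h import *
st(); b,_=snap('wrist','w6'); a,_=snap('scene','c6'); cv2.imwrite('pics/m6.png',np.vstack([b[180:400,120:520],cv2.resize(a[180:270,140:240],(400,360))])[:,:,::-1])"
```

```text
t 7.05 tcp mm [ 456.3 -296.   -25.6] jaw deg 113.56 F [-0.2 -1.6  0.4] w 65.0
```

Width 65 mm: held. Lift, carry over the board, and stop a little above it.

>>> apply_moves(motion=[{"gripper":5.8,"tx":0,"ty":0,"tz":2,"turn":0},{"gripper":5.8,"tx":0,"ty":0,"tz":4,"turn":0},{"gripper":5.8,"tx":0,"ty":0,"tz":4,"turn":0},{"gripper":5.8,"tx":0.35,"ty":3.78,"tz":0,"turn":-0.05},{"gripper":5.8,"tx":0.35,"ty":3.78,"tz":0,"turn":-0.05},{"gripper":5.8,"tx":0.35,"ty":3.78,"tz":0,"turn":-0.05},{"gripper":5.8,"tx":0.35,"ty":3.78,"tz":0,"turn":-0.05},{"gripper":5.8,"tx":0.35,"ty":3.78,"tz":0,"turn":-0.05},{"gripper":5.8,"tx":0.35,"ty":3.78,"tz":0,"turn":-0.05},{"gripper":5.8,"tx":0.35,"ty":3.78,"tz":0,"turn":-0.05},{"gripper":5.8,"tx":0.35,"ty":3.78,"tz":0,"turn":-0.05},{"gripper":5.8,"tx":0,"ty":0,"tz":-3,"turn":0},{"gripper":5.8,"tx":0,"ty":0,"tz":-3,"turn":0},{"gripper":5.8,"tx":0,"ty":0,"tz":-1.5,"turn":0},{"gripper":5.8,"tx":0,"ty":0,"tz":0,"turn":0},{"gripper":5.8,"tx":0,"ty":0,"tz":0,"turn":0}])

```text
clock: 9.15
position: [0.4851, 0.0063, 0.0002]
tcp_rot: [-0.707, -0.004, 0.003, 0.707]
force: [0.0, -0.2, -0.7]
gripper_width: 0.0648
```

```bash
python3 -c "
from h import *
st(); b,_=snap('wrist','w7'); a,_=snap('scene','c7'); cv2.imwrite('pics/m7.png',np.vstack([cv2.resize(b,(480,300)),cv2.resize(a[100:220,200:392],(480,300))])[:,:,::-1])"
```

```text
t 9.15 tcp mm [4.851e+02 6.300e+00 2.000e-01] jaw deg 90.62 F [ 0.  -0.2 -0.7] w 64.8
```

View pics/m7.png

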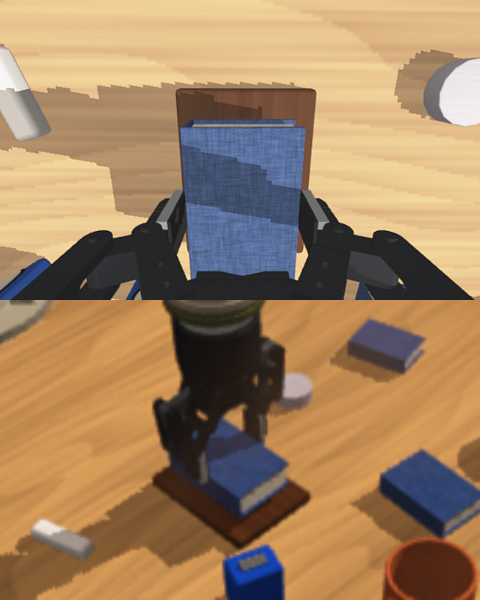

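The book hovers level over the board (wrist crop rows 90-280); the board's back edge shows at (176..316, 90). I'll compute the board corners and book edges from this frame.

```bash
python3 -c "
from h import *
im=cv2.imread('pics/w7.png')[:,:,::-1].copy();ci=np.load('pics/w7.npy',allow_pickle=True)[0];H=hsv(im).astype(int);h,s,v=H[:,:,0],H[:,:,1],H[:,:,2]
b=(v<125)&(h<20)&(s>100)&~((h>100)); k=(h>100)&(h<135)&(s>50)
for r in(130,140,150,160):
  x=np.where(b[r,200:460])[0]+200; q=ray(ci,[(x.min()-.5,r),(x.max()+.5,r)],.012)[:,:2]*1000; print('board',r,x.min(),x.max(),q.round(1).tolist(),q.mean(0).round(1))
for r in(180,200,230,240):
  x=np.where(k[r,200:460])[0]+200; q=ray(ci,[(x.min()-.5,r),(x.max()+.5,r)],.054)[:,:2]*1000; print('book',r,x.min(),x.max(),q.round(1).tolist(),q.mean(0).round(1))
for c in(250,300,350,400): y=np.where(b[80:200,c])[0]+80; print('back edge',c,y.min(),ray(ci,[(c,y.min()-.5)],.012)[0,:2]*1000)
for c in(260,300,340,380): y=np.where(k[140:200,c])[0]+140; print('book top back',c,y.min(), [ray(ci,[(c,yy)],.054)[0,:2].round(4)*1000 for yy in (y.min(),168)]); print([tuple(H[r,c]) for r in range(158,174,2)] if c==300 else '')
"
```

```text
board 130 235 420 [[425.4, -39.0], [424.4, 53.6]] [424.9   7.3]
board 140 235 419 [[430.3, -39.3], [429.3, 53.6]] [429.8   7.1]
board 150 236 418 [[435.3, -39.2], [434.3, 53.5]] [434.8   7.2]
board 160 237 417 [[440.4, -39.0], [439.4, 53.5]] [439.9   7.3]
book 180 240 406 [[441.2, -27.4], [440.5, 37.9]] [440.8   5.3]
book 200 242 404 [[449.3, -27.1], [448.6, 37.8]] [449.    5.3]
book 230 244 402 [[462.1, -27.0], [461.4, 38.0]] [461.8   5.5]
book 240 245 402 [[466.5, -26.9], [465.8, 38.3]] [466.2   5.7]
back edge 250 118 [419.27078574 -30.96854569]
back edge 300 118 [419.00540464  -6.33459508]
back edge 350 118 [418.74005725  18.29622615]
back edge 400 118 [418.47474357  42.92391861]
book top back 260 159 [array([432.9, -19. ]), array([436.4, -19.2])]

book top back 300 159 [array([432.7,  -3.7]), array([436.2,  -3.7])]
[(np.int64(3), np.int64(65), np.int64(79)), (np.int64(110), np.int64(109), np.int64(112)), (np.int64(111), np.int64(105), np.int64(112)), (np.int64(109), np.int64(129), np.int64(111)), (np.int64(18), np.int64(39), np.int64(168)), (np.int64(19), np.int64(29), np.int64(143)), (np.int64(110), np.int64(117), np.int64(129)), (np.int64(110), np.int64(106), np.int64(137))]
book top back 340 159 [array([432.5,  11.7]), array([436. ,  11.8])]

book top back 380 159 [array([432.4,  27. ]), array([435.9,  27.3])]
```

>>> apply_moves(motion=[{"gripper":5.8,"tx":-0.2,"ty":0.18,"tz":0,"turn":0},{"gripper":5.8,"tx":0,"ty":0,"tz":-0.6,"turn":0},{"gripper":5.8,"tx":0,"ty":0,"tz":-0.4,"turn":0},{"gripper":5.8,"tx":0,"ty":0,"tz":-0.2,"turn":0},{"gripper":5.8,"tx":0,"ty":0,"tz":-0.1,"turn":0},{"gripper":5.8,"tx":0,"ty":0,"tz":0,"turn":0},{"gripper":5.8,"tx":0,"ty":0,"tz":0,"turn":0}])

```text
clock: 10.12
position: [0.4822, 0.0082, -0.0137]
tcp_rot: [0.707, 0.004, -0.004, -0.707]
force: [-1.1, 0.0, 1.9]
gripper_width: 0.0653
```

Contact. Release and rise.

>>> apply_moves(motion=[{"gripper":7.4,"tx":0,"ty":0,"tz":0,"turn":0},{"gripper":8.5,"tx":0,"ty":0,"tz":0,"turn":0},{"gripper":8.5,"tx":0,"ty":0,"tz":0,"turn":0},{"gripper":8.5,"tx":0,"ty":0,"tz":1.5,"turn":0},{"gripper":8.5,"tx":0,"ty":0,"tz":4,"turn":0},{"gripper":8.5,"tx":0,"ty":0,"tz":6,"turn":0},{"gripper":8.5,"tx":3.5,"ty":0,"tz":3,"turn":0},{"gripper":8.5,"tx":3.5,"ty":0,"tz":0,"turn":0},{"gripper":8.5,"tx":0,"ty":0,"tz":0,"turn":0},{"gripper":8.5,"tx":0,"ty":0,"tz":0,"turn":0}])

```text
clock: 11.38
position: [0.5516, 0.008, 0.1314]
tcp_rot: [0.707, 0.004, -0.004, -0.707]
force: [-0.7, 0.9, -0.6]
gripper_width: 0.0847
```

```bash
python3 -c "
from h import *
look('w8','book',(.483,.008),.04)
im=cv2.imread('pics/w8.png')[:,:,::-1].copy();ci=np.load('pics/w8.npy',allow_pickle=True)[0];H=hsv(im).astype(int);h,s,v=H[:,:,0],H[:,:,1],H[:,:,2]
k=(h>100)&(h<135)&(s>50); b=((v<125)&(h<20)&(s>100))|k
R=cv2.Rodrigues(np.array(ci['rvec'],float))[0]
c=blob(b,(325,130)); print('board+book at .012',rect(ci,c,.012))
im=cv2.imread('pics/w2.png')[:,:,::-1].copy();ci=np.load('pics/w2.npy',allow_pickle=True)[0];H=hsv(im).astype(int);h,s,v=H[:,:,0],H[:,:,1],H[:,:,2];k=(h>100)&(h<135)&(s>50)
print('medium',rect(ci,blob(k,(425,220)),.024)); print('small',rect(ci,blob(k,(561,68)),.02))
w=(s<40)&(v>120); c=blob(w,(208,252)); print('clock top',rect(ci,c,.05),c.min(0),c.max(0))
"
```

```text
t 11.38 tcp mm [551.6   8.  131.4] jaw deg 90.62 F [-0.7  0.9 -0.6] w 84.7
cam [0.47879974 0.00677966 0.31271241] exp px [324.85439771 109.13354201]
(array([483.7,   7.6]), 99.3, 65.7, 0.7) px [281  41] [368 172]
board+book at .012 (array([483.2,   7.4]), 128.2, 94.2, 0.6)
medium (array([627.7, 134.2]), 89.2, 62.2, -4.0)
small (array([441.2, 276.7]), 70.9, 59.4, 13.3)
clock top (array([ 663.1, -142.4]), 53.9, 51.8, -16.5) [184 232] [230 270]
```

View pics/w8c.png

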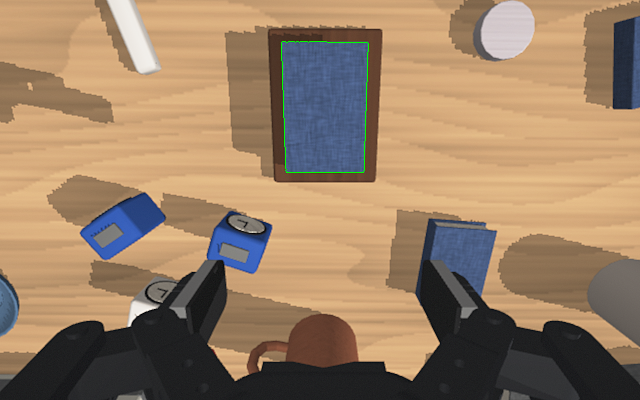

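Large book is centred on the board: (483.7,7.6) against the board's (483.2,7.4), both yaw ≈0.6°. Next, the medium book.

>>> apply_moves(motion=[{"gripper":8.5,"tx":3.68,"ty":3.02,"tz":0,"turn":-0.022},{"gripper":8.5,"tx":3.68,"ty":3.02,"tz":0,"turn":-0.022},{"gripper":8.5,"tx":3.68,"ty":3.02,"tz":0,"turn":-0.022},{"gripper":8.5,"tx":3.68,"ty":3.02,"tz":0,"turn":-0.022},{"gripper":8.5,"tx":0,"ty":0,"tz":0,"turn":0},{"gripper":8.5,"tx":0,"ty":0,"tz":0,"turn":0}])

```text
clock: 12.18
position: [0.6987, 0.1282, 0.1311]
tcp_rot: [0.707, -0.028, 0.027, -0.706]
force: [0.1, -1.0, 0.0]
gripper_width: 0.0846
```

```bash
python3 -c "
from h import *
look('w9','book',(.628,.134),.024)"
```

```text
t 12.18 tcp mm [698.7 128.2 131.1] jaw deg 85.58 F [ 0.1 -1.   0. ] w 84.6
cam [0.62621531 0.13358744 0.31237114] exp px [324.26982806 105.7845034 ]
(array([630.7, 137.5]), 84.3, 57.1, -4.1) px [294  54] [364 159]
```

>>> apply_moves(motion=[{"gripper":8.5,"tx":-3.4,"ty":0.46,"tz":0,"turn":0},{"gripper":8.5,"tx":-3.4,"ty":0.46,"tz":-2,"turn":0},{"gripper":8.5,"tx":0,"ty":0,"tz":-4,"turn":0},{"gripper":8.5,"tx":0,"ty":0,"tz":-4,"turn":0},{"gripper":8.5,"tx":0,"ty":0,"tz":-3,"turn":0},{"gripper":8.5,"tx":0,"ty":0,"tz":-1.8,"turn":0},{"gripper":8.5,"tx":0,"ty":0,"tz":-1.1,"turn":0},{"gripper":8.5,"tx":0,"ty":0,"tz":0,"turn":0},{"gripper":5.0,"tx":0,"ty":0,"tz":0,"turn":0},{"gripper":5.0,"tx":0,"ty":0,"tz":0,"turn":0},{"gripper":5.0,"tx":0,"ty":0,"tz":0,"turn":0},{"gripper":5.0,"tx":0,"ty":0,"tz":0,"turn":0},{"gripper":5.0,"tx":0,"ty":0,"tz":0,"turn":0}])

```text
clock: 13.85
position: [0.6324, 0.1384, -0.0263]
tcp_rot: [-0.706, 0.026, -0.028, 0.707]
force: [-2.3, -0.7, 6.3]
gripper_width: 0.0568
```

Held (56.8 mm). Carry to the stack.

>>> apply_moves(motion=[{"gripper":5.0,"tx":0,"ty":0,"tz":1,"turn":0},{"gripper":5.0,"tx":0,"ty":0,"tz":5,"turn":0},{"gripper":5.0,"tx":0,"ty":0,"tz":5,"turn":0},{"gripper":5.0,"tx":-2.45,"ty":-2.17,"tz":0,"turn":0.0148},{"gripper":5.0,"tx":-2.45,"ty":-2.17,"tz":0,"turn":0.0148},{"gripper":5.0,"tx":-2.45,"ty":-2.17,"tz":0,"turn":0.0148},{"gripper":5.0,"tx":-2.45,"ty":-2.17,"tz":0,"turn":0.0148},{"gripper":5.0,"tx":-2.45,"ty":-2.17,"tz":0,"turn":0.0148},{"gripper":5.0,"tx":-2.45,"ty":-2.17,"tz":0,"turn":0.0148},{"gripper":5.0,"tx":0,"ty":0,"tz":-3,"turn":0},{"gripper":5.0,"tx":0,"ty":0,"tz":-2,"turn":0},{"gripper":5.0,"tx":0,"ty":0,"tz":-1,"turn":0},{"gripper":5.0,"tx":0,"ty":0,"tz":0,"turn":0},{"gripper":5.0,"tx":0,"ty":0,"tz":0,"turn":0}])

```text
clock: 15.6
position: [0.4851, 0.0081, 0.0231]
tcp_rot: [-0.707, -0.005, 0.004, 0.707]
force: [0.5, -0.2, -1.0]
gripper_width: 0.057
```

```bash
python3 -c "
from h import *
st(); b,_=snap('wrist','w10'); a,_=snap('side','c10'); cv2.imwrite('pics/m10.png',np.vstack([cv2.resize(b,(480,300)),cv2.resize(a[160:280,200:392],(480,300))])[:,:,::-1])"
```

```text
t 15.6 tcp mm [485.1   8.1  23.1] jaw deg 90.69 F [ 0.5 -0.2 -1. ] w 57.0
```

View pics/m10.png

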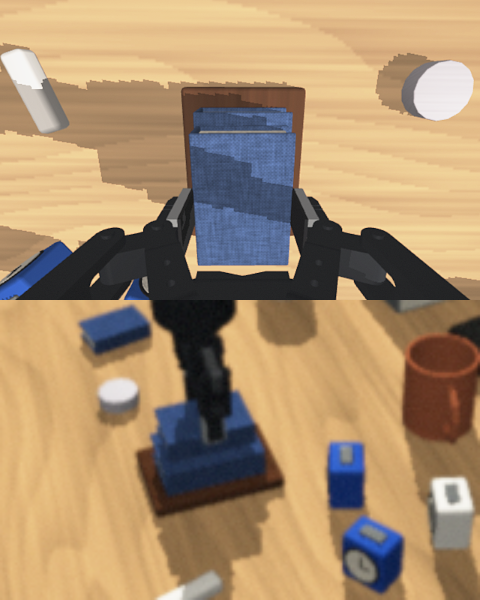

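Medium hovers level and aligned (12 views used). Lower it.

>>> apply_moves(motion=[{"gripper":5.0,"tx":0,"ty":0,"tz":-0.5,"turn":0},{"gripper":5.0,"tx":0,"ty":0,"tz":-0.2,"turn":0},{"gripper":5.0,"tx":0,"ty":0,"tz":-0.1,"turn":0},{"gripper":5.0,"tx":0,"ty":0,"tz":-0.1,"turn":0},{"gripper":5.0,"tx":0,"ty":0,"tz":0,"turn":0},{"gripper":5.0,"tx":0,"ty":0,"tz":0,"turn":0}])

```text
clock: 16.45
position: [0.4844, 0.008, 0.0136]
tcp_rot: [-0.707, -0.004, 0.004, 0.707]
force: [-3.9, -0.4, 5.2]
gripper_width: 0.0569
```

>>> apply_moves(motion=[{"gripper":6.6,"tx":0,"ty":0,"tz":0,"turn":0},{"gripper":8.0,"tx":0,"ty":0,"tz":0,"turn":0},{"gripper":8.0,"tx":0,"ty":0,"tz":0,"turn":0},{"gripper":8.0,"tx":0,"ty":0,"tz":1.5,"turn":0},{"gripper":8.0,"tx":0,"ty":0,"tz":4,"turn":0},{"gripper":8.5,"tx":0,"ty":0,"tz":6,"turn":0},{"gripper":8.5,"tx":3.5,"ty":0,"tz":2.5,"turn":0},{"gripper":8.5,"tx":3.5,"ty":0,"tz":0,"turn":0},{"gripper":8.5,"tx":0,"ty":0,"tz":0,"turn":0},{"gripper":8.5,"tx":0,"ty":0,"tz":0,"turn":0}])

```text
clock: 17.7
position: [0.5538, 0.0078, 0.1535]
tcp_rot: [0.707, 0.004, -0.004, -0.707]
force: [0.8, 0.7, 0.2]
gripper_width: 0.0852
```

```bash
python3 - <<'E'
from h import *
look('w11','book',(.483,.008),.064)
im=cv2.imread('pics/w11.png')[:,:,::-1].copy();ci=np.load('pics/w11.npy',allow_pickle=True)[0];H=hsv(im).astype(int)
g=cv2.cvtColor(im,cv2.COLOR_RGB2GRAY)[15:200,250:400]
cv2.imwrite('pics/e11.png',np.hstack([cv2.resize(cv2.convertScaleAbs(im[15:200,250:400,::-1].copy(),alpha=1.8),None,fx=3,fy=3)]))
E
```

```text
t 17.7 tcp mm [553.8   7.8 153.5] jaw deg 90.67 F [0.8 0.7 0.2] w 85.2
cam [0.48105576 0.00651313 0.33473902] exp px [325.24931314 106.14416602]
(array([483.7,   7.6]), 91.3, 60.3, 0.7) px [285  43] [365 165]
```

View pics/e11.png

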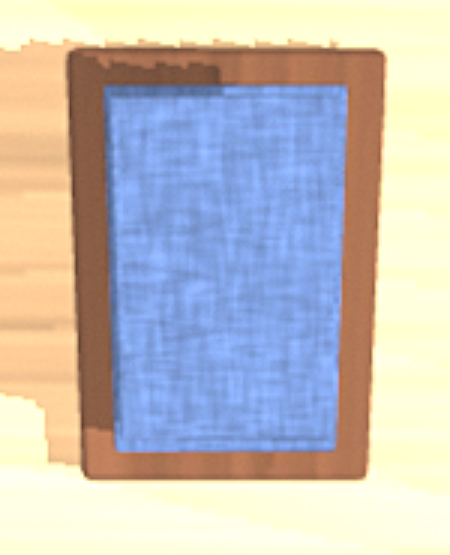

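The medium book is centred on the large one: its edge bands inside the large outline are about 4 px at both ends and 2 px on both sides. Next, the small book.

>>> apply_moves(motion=[{"gripper":8.5,"tx":-0.75,"ty":4.8,"tz":-0.5,"turn":0.0365},{"gripper":8.5,"tx":-0.75,"ty":4.8,"tz":-0.5,"turn":0.0365},{"gripper":8.5,"tx":-0.75,"ty":4.8,"tz":-0.5,"turn":0.0365},{"gripper":8.5,"tx":-0.75,"ty":4.8,"tz":-0.5,"turn":0.0365},{"gripper":8.5,"tx":-0.75,"ty":4.8,"tz":-0.5,"turn":0.0365},{"gripper":8.5,"tx":-0.75,"ty":4.8,"tz":-0.5,"turn":0.0365},{"gripper":8.5,"tx":0,"ty":0,"tz":0,"turn":0},{"gripper":8.5,"tx":0,"ty":0,"tz":0,"turn":0}])

```text
clock: 18.75
position: [0.5092, 0.2951, 0.1235]
tcp_rot: [0.703, 0.081, -0.081, -0.702]
force: [-0.3, 0.0, 0.3]
gripper_width: 0.0851
```

```bash
python3 -c "
from h import *
look('w12','book',(.44,.279),.02)"
```

```text
t 18.75 tcp mm [509.2 295.1 123.5] jaw deg 103.22 F [-0.3  0.   0.3] w 85.1
cam [0.43820084 0.27811022 0.30470292] exp px [324.07818098 105.86203104]
(array([439.7, 283. ]), 70.9, 49.1, 13.7) px [298  60] [359 150]
```

>>> apply_moves(motion=[{"gripper":8.5,"tx":-3.48,"ty":-0.6,"tz":0,"turn":0.008},{"gripper":8.5,"tx":-3.48,"ty":-0.6,"tz":-2,"turn":0},{"gripper":8.5,"tx":0,"ty":0,"tz":-4,"turn":0},{"gripper":8.5,"tx":0,"ty":0,"tz":-4,"turn":0},{"gripper":8.5,"tx":0,"ty":0,"tz":-2.5,"turn":0},{"gripper":8.5,"tx":0,"ty":0,"tz":-1.3,"turn":0},{"gripper":8.5,"tx":0,"ty":0,"tz":-0.7,"turn":0},{"gripper":8.5,"tx":0,"ty":0,"tz":0,"turn":0},{"gripper":4.2,"tx":0,"ty":0,"tz":0,"turn":0},{"gripper":4.2,"tx":0,"ty":0,"tz":0,"turn":0},{"gripper":4.2,"tx":0,"ty":0,"tz":0,"turn":0},{"gripper":4.2,"tx":0,"ty":0,"tz":0,"turn":0},{"gripper":4.2,"tx":0,"ty":0,"tz":0,"turn":0}])

```text
clock: 20.42
position: [0.4406, 0.2845, -0.0207]
tcp_rot: [-0.702, -0.085, 0.084, 0.702]
force: [-0.4, -0.4, 6.6]
gripper_width: 0.0417
```

41.7 mm is the commanded value and Fz is 6.6 N, so the tips slid over the book's top. Raise, open, and re-check its pose before going lower.

>>> apply_moves(motion=[{"gripper":4.2,"tx":0,"ty":0,"tz":1.5,"turn":0},{"gripper":8.5,"tx":0,"ty":0,"tz":0,"turn":0},{"gripper":8.5,"tx":0,"ty":0,"tz":0,"turn":0},{"gripper":8.5,"tx":0,"ty":0,"tz":0,"turn":0},{"gripper":8.5,"tx":0,"ty":0,"tz":0,"turn":0}])

```text
clock: 21.05
position: [0.4396, 0.2839, -0.007]
tcp_rot: [0.702, 0.084, -0.085, -0.702]
force: [-0.8, 0.6, 0.2]
gripper_width: 0.0849
```

```bash
python3 -c "
from h import *
look('w13','book',(.44,.284),.02)"
```

```text
t 21.05 tcp mm [439.6 283.9  -7. ] jaw deg 103.7 F [-0.8  0.6  0.2] w 84.9
cam [0.36888594 0.26620794 0.17422512] exp px [324.22815098 254.5842354 ]
(array([437.4, 282.6]), 74.3, 49.0, 13.7) px [272 177] [374 313]
```

View pics/w13c.png

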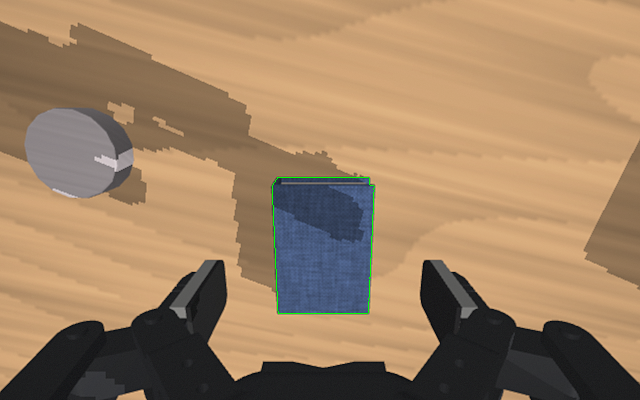

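The book is undisturbed, centred between the open fingers. Go 26 mm lower and close.

>>> apply_moves(motion=[{"gripper":8.5,"tx":0,"ty":0,"tz":-1.4,"turn":0},{"gripper":8.5,"tx":0,"ty":0,"tz":-0.8,"turn":0},{"gripper":8.5,"tx":0,"ty":0,"tz":-0.4,"turn":0},{"gripper":8.5,"tx":0,"ty":0,"tz":0,"turn":0},{"gripper":4.4,"tx":0,"ty":0,"tz":0,"turn":0},{"gripper":4.4,"tx":0,"ty":0,"tz":0,"turn":0},{"gripper":4.4,"tx":0,"ty":0,"tz":0,"turn":0},{"gripper":4.4,"tx":0,"ty":0,"tz":0,"turn":0},{"gripper":4.4,"tx":0,"ty":0,"tz":0,"turn":0}])

```text
clock: 22.22
position: [0.4402, 0.2843, -0.0322]
tcp_rot: [-0.702, -0.085, 0.084, 0.702]
force: [-0.2, -0.2, 6.1]
gripper_width: 0.0493
```

Held (49.3 mm). Carry to the stack.

>>> apply_moves(motion=[{"gripper":4.4,"tx":0,"ty":0,"tz":1,"turn":0},{"gripper":4.4,"tx":0,"ty":0,"tz":6,"turn":0},{"gripper":4.4,"tx":0,"ty":0,"tz":6,"turn":0},{"gripper":4.4,"tx":0.64,"ty":-3.95,"tz":0,"turn":-0.0325},{"gripper":4.4,"tx":0.64,"ty":-3.95,"tz":0,"turn":-0.0325},{"gripper":4.4,"tx":0.64,"ty":-3.95,"tz":0,"turn":-0.0325},{"gripper":4.4,"tx":0.64,"ty":-3.95,"tz":0,"turn":-0.0325},{"gripper":4.4,"tx":0.64,"ty":-3.95,"tz":0,"turn":-0.0325},{"gripper":4.4,"tx":0.64,"ty":-3.95,"tz":0,"turn":-0.0325},{"gripper":4.4,"tx":0.64,"ty":-3.95,"tz":0,"turn":-0.0325},{"gripper":4.4,"tx":0,"ty":0,"tz":-3,"turn":0},{"gripper":4.4,"tx":0,"ty":0,"tz":-1.5,"turn":0},{"gripper":4.4,"tx":0,"ty":0,"tz":-1,"turn":0},{"gripper":4.4,"tx":0,"ty":0,"tz":0,"turn":0},{"gripper":4.4,"tx":0,"ty":0,"tz":0,"turn":0}])

```text
clock: 24.1
position: [0.4851, 0.0079, 0.0429]
tcp_rot: [-0.707, -0.005, 0.004, 0.707]
force: [-0.2, -0.2, 0.0]
gripper_width: 0.0492
```

```bash
python3 -c "
from h import *
st(); snap('wrist','w14')"
```

```text
t 24.1 tcp mm [485.1   7.9  42.9] jaw deg 90.7 F [-0.2 -0.2  0. ] w 49.2
```

>>> apply_moves(motion=[{"gripper":4.4,"tx":0,"ty":0,"tz":-0.6,"turn":0},{"gripper":4.4,"tx":0,"ty":0,"tz":-0.3,"turn":0},{"gripper":4.4,"tx":0,"ty":0,"tz":-0.1,"turn":0},{"gripper":4.4,"tx":0,"ty":0,"tz":-0.1,"turn":0},{"gripper":4.4,"tx":0,"ty":0,"tz":0,"turn":0},{"gripper":4.4,"tx":0,"ty":0,"tz":0,"turn":0}])

```text
clock: 24.9
position: [0.4846, 0.0075, 0.0317]
tcp_rot: [-0.707, -0.004, 0.004, 0.707]
force: [-3.2, -0.3, 6.7]
gripper_width: 0.0492
```

Contact. Release, rise, look.

>>> apply_moves(motion=[{"gripper":5.8,"tx":0,"ty":0,"tz":0,"turn":0},{"gripper":7.5,"tx":0,"ty":0,"tz":0,"turn":0},{"gripper":7.5,"tx":0,"ty":0,"tz":0,"turn":0},{"gripper":7.5,"tx":0,"ty":0,"tz":1.5,"turn":0},{"gripper":7.5,"tx":0,"ty":0,"tz":4,"turn":0},{"gripper":8.5,"tx":0,"ty":0,"tz":6,"turn":0},{"gripper":8.5,"tx":3.5,"ty":0,"tz":2.5,"turn":0},{"gripper":8.5,"tx":3.5,"ty":0,"tz":0,"turn":0},{"gripper":8.5,"tx":0,"ty":0,"tz":0,"turn":0},{"gripper":8.5,"tx":0,"ty":0,"tz":0,"turn":0}])

```text
clock: 26.15
position: [0.5541, 0.0072, 0.1715]
tcp_rot: [0.707, 0.004, -0.004, -0.707]
force: [-0.3, 0.0, 0.8]
gripper_width: 0.0851
```

```bash
python3 - <<'E'
from h import *
look('w15','book',(.483,.008),.084)
im=cv2.imread('pics/w15.png').copy(); sc=get_image('scene')[:,:,::-1]; sd=get_image('side')[:,:,::-1]
A=cv2.resize(cv2.convertScaleAbs(im[15:200,250:400],alpha=1.7),(450,555)); B=cv2.resize(sc[120:225,240:360],(340,277)); C=cv2.resize(sd[165:270,230:350],(340,277))
cv2.imwrite('pics/e15.png',np.hstack([A,np.vstack([B,C,np.zeros((1,340,3),np.uint8)])]))
E
```

```text
t 26.15 tcp mm [554.1   7.2 171.5] jaw deg 90.63 F [-0.3  0.   0.8] w 85.1
cam [0.48127976 0.00603329 0.35275153] exp px [325.89992669 105.85577941]
(array([483.3,   7.4]), 85.4, 56.5, 0.7) px [287  46] [363 161]
```

View pics/e15.png

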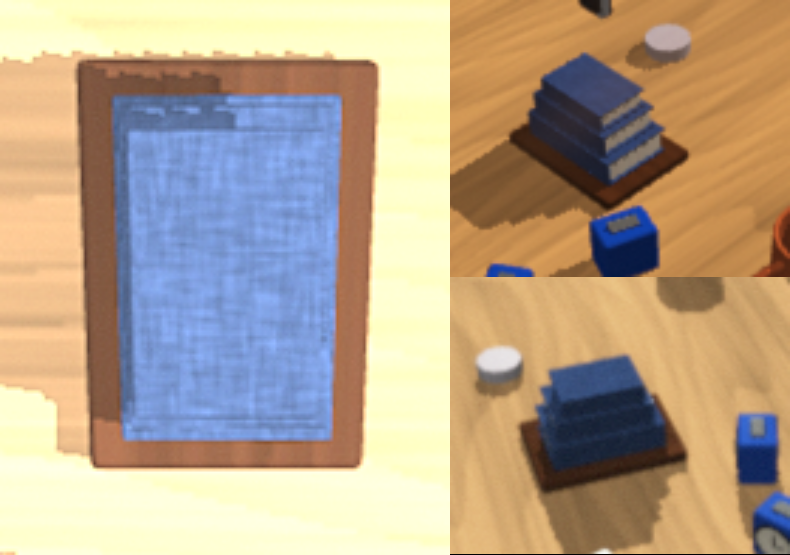

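The stack is centred and aligned (small-book outline mid at about (326,106) px, exactly as predicted). 15 views used. Now look at the clock with the wrist camera above it.

>>> apply_moves(motion=[{"gripper":8.5,"tx":4.5,"ty":-3.9,"tz":0,"turn":0},{"gripper":8.5,"tx":4.5,"ty":-3.9,"tz":0,"turn":0},{"gripper":8.5,"tx":4.5,"ty":-3.9,"tz":-1,"turn":0},{"gripper":8.5,"tx":4.5,"ty":-3.9,"tz":-1,"turn":0},{"gripper":8.5,"tx":0,"ty":0,"tz":0,"turn":0},{"gripper":8.5,"tx":0,"ty":0,"tz":0,"turn":0}])

```text
clock: 27.05
position: [0.7342, -0.1484, 0.151]
tcp_rot: [-0.707, -0.004, 0.004, 0.707]
force: [0.2, -0.2, 0.5]
gripper_width: 0.0852
```

```bash
python3 - <<'E'
from h import *
st(); im,ci=snap('wrist','w16'); H=hsv(im).astype(int); h,s,v=H[:,:,0],H[:,:,1],H[:,:,2]
p=cv2.projectPoints(np.array([[.668,-.148,.05]]),np.array(ci['rvec'],float),np.array(ci['tvec'],float),np.array(ci['camera_matrix']),None)[0].ravel();print(p)
n,l,S,C=cv2.connectedComponentsWithStats(((s<45)&(v>110)).astype(np.uint8))
for i in range(1,n):
    if S[i,4]>80: print(S[i],C[i].round())
x,y=p.astype(int); 
for r in range(y-40,y+45,5): print(r,' '.join(f'{s[r,c]:3d}/{v[r,c]:3d}' for c in range(x-45,x+46,9)))
for nm,m in(('blue',(h>105)&(h<130)&(s>180)),('red',((h<4)|(h>175))&(s>200))):
    n,l,S,C=cv2.connectedComponentsWithStats(m.astype(np.uint8))
    for i in range(1,n):
        if S[i,4]>80: print(nm,S[i],ray(ci,C[i],.03)[0].round(3))
E
```

```text
t 27.05 tcp mm [ 734.2 -148.4  151. ] jaw deg 90.63 F [ 0.2 -0.2  0.5] w 85.2
[325.15698792 111.92577541]
[276   0  30  16 241] [288.   5.]
[415  10  33  26 475] [431.  23.]
[ 292   92   62   54 2210] [323. 118.]
[344 216  18  25 282] [352. 228.]
[    0   229   289   144 24783] [153. 283.]
[170 307  16  11 109] [180. 311.]
[461 307  16  11  95] [466. 312.]
71 108/192 108/191 107/190 108/187 107/186 108/184 107/197 109/202 109/202 108/201 108/201
76 106/185 109/183 108/182 107/181 105/177 107/193 106/195 107/196 107/197 107/195 110/195
81 106/156 106/171 107/172 107/171 108/189 106/190 108/191 108/193 108/194 109/195 109/195
86 107/122 104/113 108/180 108/191 109/190 106/190 108/189 107/188 106/188 106/188 105/187
91 102/123 104/123 102/135  98/175 111/203 109/199 107/197 108/196 108/193 109/195 108/194
96 106/127 103/129 106/130  12/234  23/224  19/132 107/190 106/190 108/191 108/191 108/192
101 105/131 104/132  97/124  12/236  12/236  12/232  20/166  64/211 105/189 109/189 106/190
106 102/130 103/129  16/143  12/238  11/236  11/236  10/237  16/222 108/182 109/188 106/187
111 102/130
[... 216 characters left out ...]
   6/124   6/123  11/237 120/134 104/142 106/142
126 108/211 107/172  12/236  11/235  10/247   4/122   7/117  11/237 104/144 106/144 104/144
131 108/196 108/196  18/216  11/235  12/236  10/236  13/237  11/237 103/143 105/143 105/143
136 108/203 107/203 109/206 103/178  15/223  11/237  11/236  10/238 105/139 107/140 107/140
141 107/200 108/200 108/201 107/201 108/203  58/163  14/225   7/241 106/140 106/140 106/142
146 106/185 106/187 107/184 105/187 107/188 108/189 107/126 106/130 104/132 104/133 102/135
151 108/206 108/206 108/206 108/208 109/204 108/201 106/132 104/137 104/132 102/133 104/133
blue [258   0  69  46 163] [ 0.6   -0.172  0.03 ]
blue [411   1  52  61 190] [ 0.605 -0.05   0.03 ]
```

```bash
python3 - <<'E'
from h import *
im=cv2.imread('pics/w16.png')[:,:,::-1].copy();ci=np.load('pics/w16.npy',allow_pickle=True)[0];H=hsv(im).astype(int);s,v=H[:,:,1],H[:,:,2]
R=cv2.Rodrigues(np.array(ci['rvec'],float))[0];print((-R.T@np.array(ci['tvec'],float).ravel()).round(3))
c=blob(s<60,(323,118)); print('top',rect(ci,c,.05)); print('hull px',cv2.boxPoints(cv2.minAreaRect(c.astype(np.float32))).round(1).tolist())
c=blob((s<60)&(v>205),(323,118)); print('bright top',rect(ci,c,.05))
c=blob((s<12)&(v<130)&(v>90),(323,119)); print('plate',rect(ci,c,.0525))
E
```

```text
[ 0.661 -0.15   0.332]
top (array([ 672.7, -149.7]), 45.5, 35.5, 72.9)
hull px [[289.20001220703125, 129.39999389648438], [303.20001220703125, 87.4000015258789], [356.29998779296875, 105.0999984741211], [342.29998779296875, 147.10000610351562]]
bright top (array([ 673.8, -149. ]), 43.0, 31.3, 73.0)
plate (array([ 673.5, -150.3]), 22.8, 10.8, 72.6)
```

```bash
python3 - <<'E'
import cv2
a=cv2.imread('pics/w16.png'); cv2.imwrite('pics/e16.png',cv2.resize(a[60:260,210:430],None,fx=3,fy=3))
E
```

```text
(no output)
```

Clock: top rectangle 45.5×35.5 at (673,-150), width axis at 72.8°, plate agrees (72.6°). Dial faces the robot, as the earlier w2 view showed. Grasp it high on the body.

>>> apply_moves(motion=[{"gripper":8.5,"tx":-2.03,"ty":-0.05,"tz":0,"turn":-0.104},{"gripper":8.5,"tx":-2.03,"ty":-0.05,"tz":0,"turn":-0.104},{"gripper":8.5,"tx":-2.03,"ty":-0.05,"tz":0,"turn":-0.104},{"gripper":8.5,"tx":0,"ty":0,"tz":-4,"turn":0},{"gripper":8.5,"tx":0,"ty":0,"tz":-4,"turn":0},{"gripper":8.5,"tx":0,"ty":0,"tz":-4,"turn":0},{"gripper":8.5,"tx":0,"ty":0,"tz":-2.5,"turn":0},{"gripper":8.5,"tx":0,"ty":0,"tz":-1.4,"turn":0},{"gripper":8.5,"tx":0,"ty":0,"tz":0,"turn":0},{"gripper":4.0,"tx":0,"ty":0,"tz":0,"turn":0},{"gripper":4.0,"tx":0,"ty":0,"tz":0,"turn":0},{"gripper":4.0,"tx":0,"ty":0,"tz":0,"turn":0},{"gripper":4.0,"tx":0,"ty":0,"tz":0,"turn":0},{"gripper":4.0,"tx":0,"ty":0,"tz":0,"turn":0}])

```text
clock: 28.85
position: [0.6747, -0.1502, -0.0062]
tcp_rot: [-0.699, 0.105, -0.107, 0.699]
force: [-0.1, 0.9, 6.2]
gripper_width: 0.045
```

Held (45 mm). Carry to the stack.

>>> apply_moves(motion=[{"gripper":4.0,"tx":0,"ty":0,"tz":1.5,"turn":0},{"gripper":4.0,"tx":0,"ty":0,"tz":4.5,"turn":0},{"gripper":4.0,"tx":0,"ty":0,"tz":4.5,"turn":0},{"gripper":4.0,"tx":0,"ty":0,"tz":4.5,"turn":0},{"gripper":4.0,"tx":-2.71,"ty":2.26,"tz":0,"turn":0.0445},{"gripper":4.0,"tx":-2.71,"ty":2.26,"tz":0,"turn":0.0445},{"gripper":4.0,"tx":-2.71,"ty":2.26,"tz":0,"turn":0.0445},{"gripper":4.0,"tx":-2.71,"ty":2.26,"tz":0,"turn":0.0445},{"gripper":4.0,"tx":-2.71,"ty":2.26,"tz":0,"turn":0.0445},{"gripper":4.0,"tx":-2.71,"ty":2.26,"tz":0,"turn":0.0445},{"gripper":4.0,"tx":-2.71,"ty":2.26,"tz":0,"turn":0.0445},{"gripper":4.0,"tx":0,"ty":0,"tz":-3,"turn":0},{"gripper":4.0,"tx":0,"ty":0,"tz":-1.5,"turn":0},{"gripper":4.0,"tx":0,"ty":0,"tz":-0.5,"turn":0},{"gripper":4.0,"tx":0,"ty":0,"tz":0,"turn":0},{"gripper":4.0,"tx":0,"ty":0,"tz":0,"turn":0}])

```text
clock: 30.85
position: [0.4847, 0.008, 0.0929]
tcp_rot: [0.707, 0.004, -0.003, -0.707]
force: [-0.4, -0.6, -1.3]
gripper_width: 0.0451
```

>>> apply_moves(motion=[{"gripper":4.0,"tx":0,"ty":0,"tz":-0.7,"turn":0},{"gripper":4.0,"tx":0,"ty":0,"tz":-0.4,"turn":0},{"gripper":4.0,"tx":0,"ty":0,"tz":-0.2,"turn":0},{"gripper":4.0,"tx":0,"ty":0,"tz":-0.1,"turn":0},{"gripper":4.0,"tx":0,"ty":0,"tz":-0.1,"turn":0},{"gripper":4.0,"tx":0,"ty":0,"tz":0,"turn":0},{"gripper":4.0,"tx":0,"ty":0,"tz":0,"turn":0}])

```text
clock: 31.72
position: [0.4842, 0.0083, 0.0776]
tcp_rot: [-0.707, -0.004, 0.004, 0.707]
force: [-2.1, -1.0, 4.0]
gripper_width: 0.0451
```

Contact (4 N). Release and rise clear.

>>> apply_moves(motion=[{"gripper":5.2,"tx":0,"ty":0,"tz":0,"turn":0},{"gripper":7,"tx":0,"ty":0,"tz":0,"turn":0},{"gripper":8,"tx":0,"ty":0,"tz":0,"turn":0},{"gripper":8,"tx":0,"ty":0,"tz":1,"turn":0},{"gripper":8,"tx":0,"ty":0,"tz":3,"turn":0},{"gripper":8,"tx":0,"ty":0,"tz":5,"turn":0},{"gripper":8,"tx":0,"ty":0,"tz":5,"turn":0},{"gripper":8,"tx":3.5,"ty":0,"tz":0,"turn":0},{"gripper":8,"tx":3.5,"ty":0,"tz":0,"turn":0},{"gripper":8,"tx":0,"ty":0,"tz":0,"turn":0},{"gripper":8,"tx":0,"ty":0,"tz":0,"turn":0}])

```text
clock: 33.1
position: [0.5536, 0.0079, 0.2174]
tcp_rot: [0.707, 0.004, -0.004, -0.707]
force: [-0.4, -0.3, 0.5]
gripper_width: 0.0798
```

```bash
python3 - <<'E'
from h import *
st(); im,ci=snap('wrist','w17'); H=hsv(im).astype(int); s,v=H[:,:,1],H[:,:,2]
p=cv2.projectPoints(np.array([[.4835,.0075,.134]]),np.array(ci['rvec'],float),np.array(ci['tvec'],float),np.array(ci['camera_matrix']),None)[0].ravel();print(p)
c=blob(s<60,p); print('clock top',rect(ci,c,.134)); c=blob((s<12)&(v<140)&(v>85),p); print('plate',rect(ci,c,.1365))
sc=get_image('scene')[:,:,::-1]; sd=get_image('side')[:,:,::-1]
A=cv2.resize(im[10:210,225:425,::-1],(420,420)); B=cv2.resize(sc[100:400,180:480],(370,290))[:,:370]; C=cv2.resize(sd[150:280,210:376],(370,290))
cv2.imwrite('pics/e17.png',np.hstack([np.vstack([A,np.zeros((160,420,3),np.uint8)]),np.vstack([B,C])]))
E
```

```text
t 33.1 tcp mm [553.6   7.9 217.4] jaw deg 90.6 F [-0.4 -0.3  0.5] w 79.8
[324.32727081 107.16850857]
clock top (array([482.3,   7.5]), 45.9, 35.1, -89.4)
plate (array([483. ,   7.3]), 22.8, 10.9, -89.4)
```

View pics/e17.png

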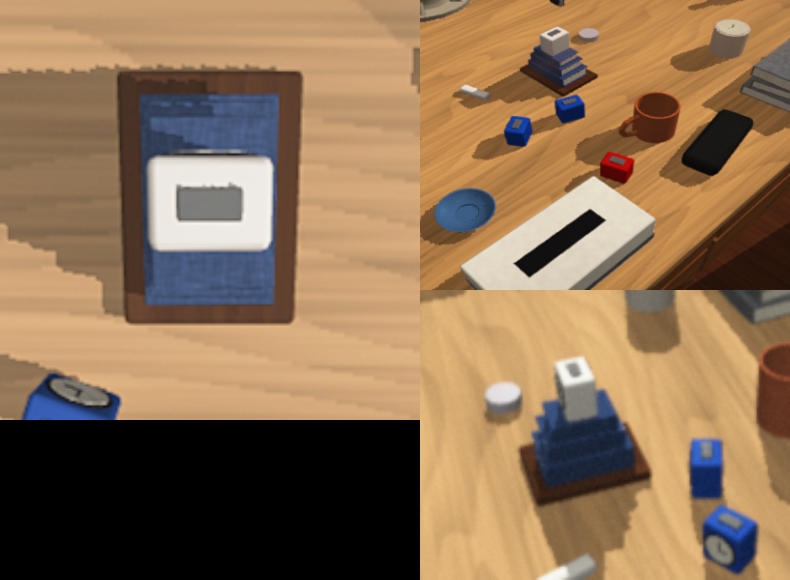

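The clock stands upright in the middle of the top book: plate (483.0,7.3) against the stack's (483.5,7.5). The mug, candle and dish are untouched. Handing in.

```bash
python3 -c "
from bench import order; print(order.job_done())"
```

```text
the job is handed in; nothing more can be done
None
```

The three books are stacked on the board, largest first, and the clock stands upright in the middle of the top one. Everything was let go, and the job was handed in at about 33 s of the 112 s allowed.

**Final checks (wrist camera):**

| Item | Centre (mm) | Yaw |
|---|---|---|
| Board | (483.2, 7.4) | 0.6° |
| Large book | (483.7, 7.6) | 0.7° |
| Clock, button plate | (483.0, 7.3) | 0.6° |
| Clock, top face | (482.3, 7.5) | 0.6° |

- **Medium and small books:** same-coloured covers merged in the colour mask, so I did not get separate figures for these two. I checked their centring from the visible edges. The medium book's margins were even to about a pixel. The small book's centre was within a pixel of where it should be, about 1 mm.
- **Setting down:** each item went down slowly, with the wrist showing about 2 to 7 N at contact before release.
- **Bystanders:** I never touched the mug, candle or dish. In the last picture they look where they were, but I did not re-measure them.

**What went wrong:**
- **Finger reach:** the finger ends turned out to be roughly 35 mm short of the reported TCP. The first closes on the large and small books therefore passed over their tops. Neither book moved noticeably, and both were re-grasped lower.
- **Board position:** the side camera put the board a few mm off from the other two. I used the wrist camera's figures.
- **Refused move:** the first move call was rejected, most likely because some rows left out keys.

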